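Turn the carousel to bring the yogurt pot to the front

TASK

Turn the wooden carousel on the worktop, by pushing its notched rim gently with the fingertips, until the yogurt pot stands squarely at the front, straight behind the black tab that sticks out from under the plate. Do not touch the four pots and tins that ride upright on the plate, and leave the things that stand around it as they are.

Things in the scene. Friction and masses are not known exactly. Their poses are not given: they have to be found in the camera images.
- carousel: Black foot of the carousel (a lazy Susan with a round light-wood plate), fixed to the worktop. Origin on the worktop, on the vertical turning axis. Its -x axis points to the front, along a black tab 30 mm wide and 6 mm high that lies on the worktop, sticks out from under the plate and ends 202 mm from the axis. The plate: 310 mm across, underside 14 mm and top 48 mm above the worktop.
- tray (a joint): Angle of the wooden plate, rad, positive counter-clockwise from above; starts within 0.5 of 0, turns several turns either way. Six equal finger notches in the plate's edge, every 60 degrees; at 0 the middle of one lies over the tab. Friction 0.14 N m (about 1 N at the rim), damping 0.06 N m s/rad: it stops within a few degrees when no longer pushed.
- notch (a point): Point in the middle of the notch that lies over the tab at joint 0, 143 mm from the axis, at the height of the plate's top; it turns with the plate. Each notch goes through the plate's full thickness, is 60 mm wide at the edge, 25 mm deep (floor 130 mm from the axis), 48 mm wide at the floor, with nearly radial side walls and rounded corners; the lobes between are 100 mm wide.
- front_spot (a point): Fixed point over the tab's centre line, 78 mm in front of the turning axis, at the height of the plate's top: where the yogurt pot is to stand.
- yogurt_pot: Yogurt pot, a white printed cup with a wide foil-lidded rim, narrower at its foot than at its rim: 72 mm across, 71 mm high, the tallest of the four things on the plate. Origin at the centre of its underside. Stands loose on the plate about 78 mm from the axis.
- tall_tin: Food tin, a metal cylinder 75 mm across, 58 mm high. Origin at the centre of its underside. Stands loose on the plate about 78 mm from the axis.
- flat_tin: Low food tin, a metal cylinder 86 mm across, 40 mm high. Origin at the centre of its underside. Stands loose on the plate about 78 mm from the axis.
- cream_pot: Flat round white pot with a screw lid, 90 mm across, 32 mm high. Origin at the centre of its underside. Stands loose on the plate about 78 mm from the axis.
- mug: Bystander: mug with dots, 82 mm across, 114 mm with its handle, 91 mm high, loose on the worktop to the left of the carousel. Origin at its underside.
- spice_jar: Bystander: spice jar, 46 mm across, 106 mm high, loose on the worktop to the right of the carousel and behind. Origin at its underside.
- drink_can: Bystander: drink can, 66 mm across, 115 mm high, loose on the worktop to the right of the carousel. Origin at its underside.
Not all that is in view belongs to the job. What is shaped like the cream_pot but pink is not meant. Leave any purple look-alike of the flat_tin alone.

How it is judged (in metres and radians):
On the way:
1. the plate is pushed with the fingers (contact force between the fingers and carousel above 0.3 N and (velocity of joint tray above 0.03 rad/s or velocity of joint tray below -0.03 rad/s)), for 0.1 s.
At the end, for the whole second after the job is handed in: The yogurt pot's centre is within 18 mm of the front spot (straight behind the tab), the plate is still, all four pots and tins stand upright on the plate at 58 to 98 mm from its axis, and the bystanders are within 15 mm of where they were (horizontal distance between yogurt_pot and front_spot below 0.018 m and velocity of joint tray between -0.03 and 0.03 rad/s and height (world z) of yogurt_pot between 0.042 and 0.054 m and angle between each of yogurt_pot, tall_tin, flat_tin, cream_pot's own z axis and vertical below 0.1 rad and linear speed of each of yogurt_pot, tall_tin, flat_tin, cream_pot below 0.02 m/s and horizontal distance between yogurt_pot and carousel between 0.058 and 0.098 m and height (world z) of tall_tin between 0.042 and 0.054 m and horizontal distance between tall_tin and carousel between 0.058 and 0.098 m and height (world z) of flat_tin between 0.042 and 0.054 m and horizontal distance between flat_tin and carousel between 0.058 and 0.098 m and height (world z) of cream_pot between 0.042 and 0.054 m and horizontal distance between cream_pot and carousel between 0.058 and 0.098 m and distance of each of mug, spice_jar, drink_can from where it was at the start of the episode below 0.015 m); the robot touches nothing.
It fails at once if a pot or tin on the plate is touched by the robot (contact force between any of the fingers, the arm and yogurt_pot above 0.5 N or contact force between any of the fingers, the arm and tall_tin above 0.5 N or contact force between any of the fingers, the arm and flat_tin above 0.5 N or contact force between any of the fingers, the arm and cream_pot above 0.5 N).
It fails at once if a pot or tin is lifted off the plate or tipped (height (world z) of any of yogurt_pot, tall_tin, flat_tin, cream_pot above 0.06 m or angle between any of yogurt_pot, tall_tin, flat_tin, cream_pot's own z axis and vertical above 0.25 rad).
It fails at once if the plate is spun fast (over 2.5 rad/s) (velocity of joint tray above 2.5 rad/s or velocity of joint tray below -2.5 rad/s).
It fails at once if a bystander is moved by more than 15 mm (distance of any of mug, spice_jar, drink_can from where it was at the start of the episode above 0.015 m).
It also fails if it takes over 64 s, if anything falls off the work surface, if the arm or the gripper's body presses on something with over 40 N, if the wrist force passes 120 N, or if a joint passes its speed limit or range.

ROBOT

A 7-joint arm with a two-finger parallel gripper is mounted at the origin on a cart in front of the work surface, level with it; the furniture and walls round the work are solid. World frame = base frame: x ahead of the robot, y to its left, z up, the work surface at z = 0. Lengths are in mm, angles in degrees, forces in N, time in s.
With the tool pointing down it reaches from about 400 to 850 mm from the base axis. Payload 10.4 kg.
Tool frame: the origin (TCP) lies at the very end of the fingers, on their centre line; the grasp point (between the pads) lies 19 mm behind it; z points along the fingers, y is the line along which they close (so a half turn about z gives the same grasp; the last joint's range is limited). The gripper opens to 87 mm and grips with 3 to 60 N. Pads are 19 mm wide; open, the fingers measure 117 mm over their backs; the gripper's body (75 mm by 190 mm) begins 51 mm behind the grasp point.
Start: joints at [73.591, 19.034, -3.707, 83.658, 1.238, 77.344, -5.071], TCP at [162.992, -603.397, 198.276] pointing down, gripper open.
Joint ranges: [-148.97, 148.97], [-28.65, 121.19], [-84.17, 76.75], [9.2, 138.47], [-72.65, 252.65], [3.7, 117.97], [-149.18, 149.18]. Speed limits (degrees/s): [127.2, 127.2, 159.86, 159.86, 180, 180, 180].

INTERFACE

Orientations are given as [roll, pitch, yaw] about the fixed x, y, z axes, in that order (R = Rz(yaw) Ry(pitch) Rx(roll)).
In Python, from station import monitor, eyes, bot gives the robot as it stands.
- The arm moves only by the tool carry_out, never from a script. Its argument "moves" is a list that holds one entry, the list of rows, each a list of 4 numbers: the shift along the tool's x, y, z in units of 40 mm (1.0 is 40 mm), then the turn about the tool's z in rad. A call has 1 to 12 rows; each row shifts and turns the commanded pose from where the row before left it, along the tool's axes as they then stand; what a row does not reach is not made up. A row lasts 1/10 s, in which the tool goes at most 50 mm and 8.59 degrees, less where a joint would pass 70% of its speed; a pose out of reach is approached as far as the arm can. A call is refused whole if a number of a shift passes 1 or a number of a turn 0.15, either way. A call with a gripper value outside its range is refused whole. "grip" is the finger opening in mm, from 0 to 87, set as the call begins (left out, the last holds). The fingers move at their own pace and stop on an object; "grip_force" is the grip in N (left out, the last holds). Time passes only in rows, so rows that do not move let the fingers close. It gives the time, the measured TCP pose, the force, the opening and the grip force at its end, in the units of the state.
- monitor.read_state(): the state, without advancing time (a new reading comes with each control period).
- eyes.read_camera(name): name is "side" or "top"; returns the picture (384x512x3 uint8, red, green, blue); there is no depth.
- eyes.calibration(name): a dict with "fovy" (degrees; the focal length in pixels is half the picture's height over the tangent of half this angle, whatever the lens; pixels are square), "cx", "cy" (the principal point, pixels), "position" and "rotation" of the camera in the world. Camera axes: x right, y down, z forward; pixel columns grow to the right and rows downward; lengths in mm; the calibration is good to about 2 mm. A picture is of the moment at which its call begins. calibration takes no time and is no camera call.
- bot.hand_in(): hands the job in; it is judged then, once.
Trained networks look in the newest picture that a camera, given by its name, has taken for a name from the list of things; names that differ only in an ending like _2 or _b are one class to them, and where a whole thing is asked for, a point or a joint stands for the part that bears it (a point fixed in the world has none). Each returns a list of dicts, best first, with "confidence" (0 to 1); they miss things now and then, are a little off and sometimes report something else, mostly with a low value. They report only what shows in the picture. A call takes as long as a camera call. They do not tell look-alikes from the thing itself.
- eyes.recognise(camera, thing): "centre" ([column, row] in pixels, amid what is visible of it).
- eyes.outline_of(camera, thing): "pixels" (384x512 bool, what is visible of it) and "centre" ([column, row] in pixels, amid what is visible of it).
- eyes.pinpoint(camera, thing): "centre" ([column, row] in pixels: a listed point, or the origin of a listed thing).
The state is a dict: "time": time; "joint_pos": joint angles; "dq": joint speeds; "joint_torque": joint torques, N m; "ee_pos": TCP position; "eef_rot": TCP orientation; "force": force on the tool from outside, world axes, zero at the start; "ft_torque": the same for the moment, N m; "width": finger opening in mm; "gripper_force": force on a finger pad.
Only numpy, scipy, OpenCV 4.12 (cv2) and the standard library are available. Lean on these libraries where they do the work, as an engineer would, in place of code of your own. Each camera call takes 0.05 s, during which the arm holds its last target. There are 200 camera calls.

## Working session

There is one attempt and no reset: what is moved stays moved. The work goes in short steps, Python scripts to look and compute and a tool call to move; the robot and the scene stay as the last step left them, time stands still between calls to the robot, and variables do not carry over. Pictures are saved under pics/ and viewed, at most 10 in all, crops included, and the job is handed in when it is done.

Besides the shell and the picture viewer there is one more tool, called after "Request:" as name([rows], argument=value, ...), one row to a line, values as JSON. carry_out: Moves the arm, as the interface text tells. Its arguments: {"type":"object","properties":{"moves":{"type":"array"},"grip":{"type":"number"},"grip_force":{"type":"number"}},"required":["moves"]}

```bash
mkdir -p pics
cat > h.py <<'E'
import sys; sys.path.insert(0,'.')
from station import monitor, eyes, bot
import numpy as np, cv2
def ray(cam,px):
    c=eyes.calibration(cam); f=192/np.tan(np.radians(c['fovy']/2))
    d=np.array(c['rotation'])@np.array([(px[0]-c['cx'])/f,(px[1]-c['cy'])/f,1.])
    return np.array(c['position']),d
def atz(cam,px,z):
    p,d=ray(cam,px); return (p+d*(z-p[2])/d[2])
def tri(a,b):
    A=np.zeros((3,3));v=np.zeros(3)
    for p,d in (a,b):
        d=d/np.linalg.norm(d);M=np.eye(3)-np.outer(d,d);A+=M;v+=M@p
    return np.linalg.solve(A,v)
def snap(cam,name):
    im=eyes.read_camera(cam); cv2.imwrite('pics/'+name,im[:,:,::-1]); return im
E
python3 - <<'E'
from h import *
np.set_printoptions(precision=1,suppress=True)
a=snap('top','t0.png');b=snap('side','s0.png')
cv2.imwrite('pics/b0.png',cv2.resize(np.vstack([a,b])[:,:,::-1],None,fx=.78,fy=.78))
for c in('top','side'): k=eyes.calibration(c);print(c,k['fovy'],k['cx'],k['cy'],k['position'],np.array(k['rotation']).round(2).tolist())
zs=dict(carousel=0,notch=48,yogurt_pot=48,tall_tin=48,flat_tin=48,cream_pot=48,mug=0,spice_jar=0,drink_can=0,front_spot=48)
for t,z in zs.items():
    for c in('top','side'):
        for r in eyes.pinpoint(c,t)[:3]: print(t,c,np.array(r['centre']),round(r['confidence'],2),atz(c,r['centre'],z))
print(monitor.read_state())
E
```

```text
top 49.50198363405498 259.4439272376887 190.01275728670007 [ 305.4  -14.1 1520.3] [-172.12, 0.81, -89.91]
side 57.6405577511087 257.52774707168214 189.15769351245615 [ 509.8 -947.6  701.4] [-123.0, -0.39, -1.53]Traceback (most recent call last):
  File "<stdin>", line 9, in <module>
  File "h.py", line 9, in atz
    p,d=ray(cam,px); return (p+d*(z-p[2])/d[2])
                                          ~^^^
IndexError: invalid index to scalar variable.
```

View pics/b0.png

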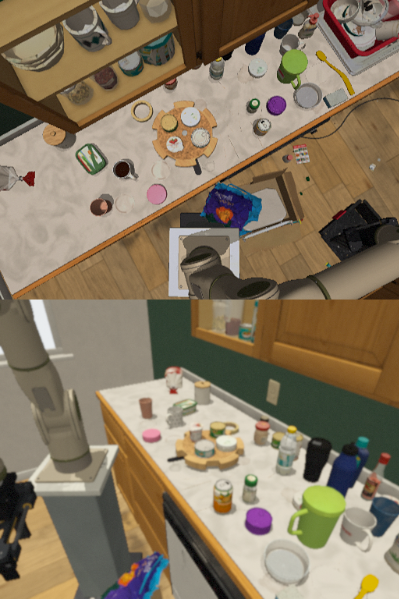

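The carousel sits at about (185,133) in the half-size top picture, with the tab pointing down-right and four round things on the plate. The calibration rotation is given as roll, pitch, yaw, so my helper needs fixing.

```bash
sed -i "s/np.array(c\['rotation'\])@/Rotation.from_euler('xyz',c['rotation'],degrees=True).as_matrix()@/; s/^import numpy/from scipy.spatial.transform import Rotation\nimport numpy/" h.py
python3 - <<'E'
from h import *
np.set_printoptions(precision=1,suppress=True)
a=snap('top','t1.png');b=snap('side','s1.png')
cv2.imwrite('pics/b1.png',np.hstack([cv2.resize(i[:,:,::-1],(400,400),interpolation=cv2.INTER_CUBIC) for i in (a[110:250,170:310],b[130:230,180:330])]))
zs=dict(carousel=0,notch=48,yogurt_pot=48,tall_tin=48,flat_tin=48,cream_pot=48,mug=0,spice_jar=0,drink_can=0,front_spot=48)
for t,z in zs.items():
    for c in('top','side'):
        for r in eyes.pinpoint(c,t)[:3]: print(t,c,np.array(r['centre']),round(r['confidence'],2),atz(c,r['centre'],z))
print(monitor.read_state())
E
```

```text
carousel top [233.6 174.7] 0.75 [573.1 103.5   0. ]
carousel side [269.3 196.8] 0.93 [584.2  81.    0. ]
notch top [254.3 199. ] 0.63 [476.8  25.2  48. ]
notch side [230.6 195.9] 0.97 [450.3  18.   48. ]
yogurt_pot top [222.2 188.9] 0.6 [513.2 140.1  48. ]
yogurt_pot side [247.2 176.9] 0.69 [505.8 140.2  48. ]
tall_tin top [219.  160.4] 0.6 [617.1 153.1  48. ]
tall_tin side [278.5 172. ] 0.62 [622.3 173.8  48. ]
flat_tin top [354.6 136.8] 0.96 [ 703.5 -337.4   48. ]
flat_tin top [254.8 176.6] 0.69 [557.7  23.6  48. ]
flat_tin side [329.3 288.3] 0.66 [ 701.5 -380.8   48. ]
flat_tin side [262.  196.7] 0.62 [554.8  11.6  48. ]
cream_pot top [199.4 249.4] 0.83 [298.9 217.2  48. ]
cream_pot top [244.5 151.6] 0.8 [649.4  61.2  48. ]
cream_pot side [288.5 187.7] 0.93 [648.7  65.4  48. ]
cream_pot side [192.8 182.9] 0.67 [314. 102.  48.]
mug top [163.5 219.4] 0.62 [407.3 358.8   0. ]
mug top [225.5 187.1] 0.33 [526.7 133.    0. ]
mug side [222.  160.1] 0.71 [399.3 359.5   0. ]
mug side [248.8 176.3] 0.43 [511.8 224.5   0. ]
spice_jar top [323.5 139.9] 0.61 [ 704.9 -231.7    0. ]
spice_jar top [235.5 174.7] 0.35 [573.1  96.5  -0. ]
spice_jar side [277.7 171.6] 0.65 [627.6 259.4   0. ]
spice_jar side [320.2 256.3] 0.58 [ 712.8 -222.5    0. ]
spice_jar side [283.9 269.5] 0.19 [ 604.6 -271.4    0. ]
drink_can side [284.1 270.8] 0.86 [ 604.7 -276.2    0. ]
front_spot side [248.6 190.4] 0.74 [510.4  50.6  48. ]
front_spot side [229.3 196.5] 0.59 [446.1  14.5  48. ]
{'time': 1.25, 'joint_pos': array([73.6, 19. , -3.7, 83.7,  1.2, 77.3, -5.1]), 'dq': array([-0. , -0.1,  0. , -0. ,  0. , -0. ,  0. ]), 'joint_torque': array([  0. , -62.3,   0. , -39. ,  -0.1,   0. ,   0. ]), 'ee_pos': array([ 163. , -603.4,  198.3]), 'eef_rot': array([180. ,  -0. ,  15.1]), 'force': array([ 0.5, -0.2, -0.3]), 'ft_torque': array([-0., -0.,  0.]), 'gripper_force': 0.0, 'width': 86.92549313533459}
```

View pics/b1.png

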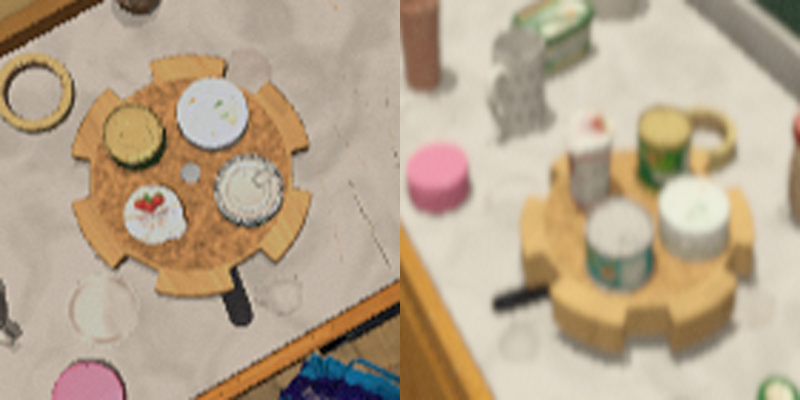

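The top crop (offset (170,110), scale 2.86) shows the hub at full-picture pixel (236,170) and the tab tip at about (254,222). The yogurt pot is at lower left, so the plate has to turn about 60° counter-clockwise. I'll fit the plate's pose to its outline.

```bash
cat > fit.py <<'E'
from h import *
from scipy.optimize import minimize
np.set_printoptions(precision=1,suppress=True)
def proj(cam,P):
    c=eyes.calibration(cam); f=192/np.tan(np.radians(c['fovy']/2))
    q=(np.asarray(P)-c['position'])@Rotation.from_euler('xyz',c['rotation'],degrees=True).as_matrix()
    return q[:,:2]/q[:,2:]*f+[c['cx'],c['cy']]
def shape(x,y,th):
    a=np.linspace(0,2*np.pi,721); m=(a+np.pi/6)%(np.pi/3)-np.pi/6
    r=np.where(np.abs(m)<np.arcsin(27/143),131,155)
    a=a+th; return np.c_[x+r*np.cos(a),y+r*np.sin(a)]
def fit(mask,g):
    S=4; M=cv2.resize(mask.astype(np.uint8),None,fx=S,fy=S,interpolation=cv2.INTER_NEAREST)
    h,_=cv2.findContours(M,cv2.RETR_EXTERNAL,cv2.CHAIN_APPROX_NONE); h=max(h,key=cv2.contourArea)
    M[:]=0; cv2.drawContours(M,[h],-1,1,-1)
    def cost(p):
        I=np.zeros_like(M)
        s=shape(p[0],p[1],p[2]/100)
        for z in (14,31,48): cv2.fillPoly(I,[np.round(proj('top',np.c_[s,0*s[:,0]+z])*S+S/2-.5).astype(np.int32)],1)
        return float((I!=M).sum())/M.sum()
    best=min((minimize(cost,[g[0],g[1],t],method='Nelder-Mead',options=dict(initial_simplex=[[g[0],g[1],t],[g[0]+12,g[1],t],[g[0],g[1]+12,t],[g[0],g[1],t+12]])) for t in range(0,105,15)),key=lambda r:r.fun)
    return best.x,best.fun
E
python3 - <<'E'
from fit import *
im=eyes.read_camera('top')
for n in('carousel','notch'):
    for r in eyes.outline_of('top',n)[:2]:
        m=np.array(r['pixels']); print(n,r['confidence'],m.sum(),r['centre'])
        if m.sum()>2000: p,f=fit(m,(575,95)); print(p[:2],np.degrees(p[2]/100),f)
g=im.astype(int).max(2)<75; g[:200]=0;g[228:]=0;g[:,:246]=0;g[:,262:]=0
v,u=np.nonzero(g); print('tab dark px',len(u),u.mean(),v.mean(),atz('top',(u.mean(),v.mean()),6), atz('top',(u[v>v.max()-3].mean(),v.max()),6))
tx=[(v[v==k][0],u[v==k].mean().round(1)) for k in np.unique(v)]; print(tx)
print('hub',atz('top',(236.5,170.2),48))
for t in('yogurt_pot','tall_tin','flat_tin','cream_pot'):
    a=eyes.recognise('top',t);print(t,[(np.array(r['centre']),round(r['confidence'],2)) for r in a[:2]])
E
```

```text
carousel 0.95 3450 [237.8, 176.3]
[578.8  89.5] -27.425586186383754 0.2934700626595498
notch 0.9 3261 [234.2, 173.6]
[579.3  90.2] 32.201495712466276 0.15987606931344592
notch 0.44 543 [242.6, 149.4]
tab dark px 114 252.76315789473685 215.44736842105263 [421.5  31.7   6. ] [394.   27.5   6. ]
[(np.int64(203), np.float64(252.0)), (np.int64(204), np.float64(251.5)), (np.int64(205), np.float64(251.5)), (np.int64(206), np.float64(251.5)), (np.int64(207), np.float64(252.5)), (np.int64(208), np.float64(252.5)), (np.int64(209), np.float64(253.0)), (np.int64(210), np.float64(253.0)), (np.int64(211), np.float64(253.5)), (np.int64(212), np.float64(252.0)), (np.int64(213), np.float64(251.5)), (np.int64(214), np.float64(252.0)), (np.int64(215), np.float64(252.0)), (np.int64(216), np.float64(252.5)), (np.int64(217), np.float64(253.0)), (np.int64(218), np.float64(253.0)), (np.int64(219), np.float64(253.5)), (np.int64(220), np.float64(253.5)), (np.int64(221), np.float64(254.0)), (np.int64(222), np.float64(254.0)), (np.int64(223), np.float64(253.5))]
hub [581.1  89.5  48. ]
yogurt_pot [(array([224.3, 181.3]), 0.66), (array([338.9, 163.2]), 0.49)]
tall_tin [(array([216.4, 158.3]), 0.93), (array([338.5, 163.7]), 0.67)]
flat_tin [(array([258.1, 178.6]), 0.93), (array([353.3, 134.2]), 0.68)]
cream_pot [(array([244.8, 148.8]), 0.96), (array([199.1, 247.6]), 0.96)]
```

Axis is at about (580, 90), front direction about 199°, notches at −148° plus multiples of 60°, and the yogurt pot at about 147°. I'll push counter-clockwise in the −148° notch, which is clear of the pots. First I'll travel over with the fingers closed.

Request:
carry_out([
  [[0.7, -0.82, 0, 0], [0.7, -0.82, 0, 0], [0.7, -0.82, 0, 0], [0.7, -0.82, 0, 0], [0.7, -0.82, 0, 0], [0.7, -0.82, 0, 0], [0.7, -0.82, 0, 0], [0.7, -0.82, 0, 0], [0.7, -0.82, 0, 0], [0.7, -0.82, 0, 0], [0.7, -0.82, 0, 0], [0.7, -0.82, 0, 0]],
], grip=0)

```text
time: 2.8
ee_pos: [385.2, -134.2, 198.5]
eef_rot: [179.9, -0.0, 15.1]
force: [1.5, -0.4, -0.2]
width: 2.5
gripper_force: 0.0
```

Request:
carry_out([
  [[0.5, -0.6, 0, 0], [0.5, -0.6, 0, 0], [0.5, -0.6, 0, 0], [0.5, -0.6, 0, 0], [0.5, -0.6, 0, 0], [0, 0, 0, -0.1], [0, 0, 0, -0.1], [0, 0, 0, -0.1], [0, 0, 0, 0], [0, 0, 0, 0]],
])

```text
time: 3.8
ee_pos: [450.0, 6.1, 198.3]
eef_rot: [180.0, -0.0, 32.1]
force: [-0.5, 0.1, 1.1]
width: 0.6
gripper_force: 0.0
```

Run:
```python
from fit import *
a=snap('top','t2.png');b=snap('side','s2.png')
cv2.imwrite('pics/b2.png',np.hstack([cv2.resize(i[:,:,::-1],(400,400),interpolation=cv2.INTER_CUBIC) for i in (a[110:250,170:310],b[100:250,160:310])]))
s=monitor.read_state();e=s['ee_pos'];r=e[:2]-[580,89.8];print(e,s['eef_rot'],np.hypot(*r),np.degrees(np.arctan2(r[1],r[0])))
```

```text
[450.    6.  198.3] [180.   -0.   32.2] 154.63330839521697 -147.20581005351036
```

View pics/b2.png

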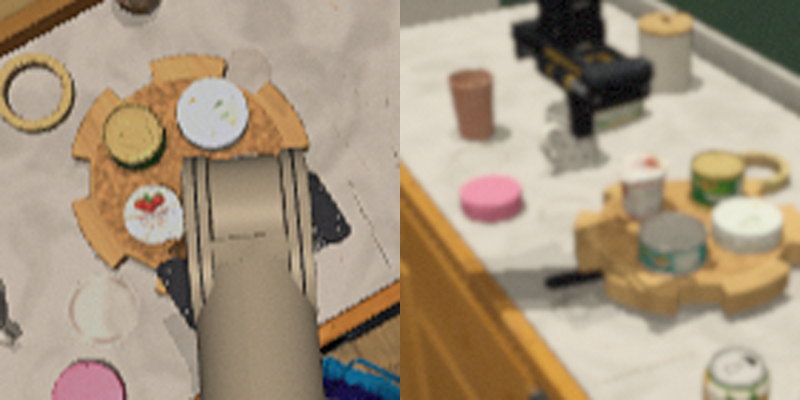

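The pictures show the gripper above the front notch. Its left end is at crop (180,290), clear of the yogurt pot at (155,215). I'm lowering into the notch.

Request:
carry_out([
  [[0.15, -0.05, 0, 0], [0, 0, 0.8, 0], [0, 0, 0.8, 0], [0, 0, 0.8, 0], [0, 0, 0.6, 0], [0, 0, 0.5, 0], [0, 0, 0.3, 0], [0, 0, 0.2, 0], [0, 0, 0, 0]],
])

```text
time: 4.8
ee_pos: [453.8, 11.2, 37.8]
eef_rot: [-180.0, 0.0, 32.3]
force: [0.4, 0.8, 0.5]
width: 0.6
gripper_force: 0.0
```

Request:
carry_out([
  [[0, 0, 0.3, 0], [0, 0, 0, 0], [0.005, 0.19, 0, -0.05], [0.005, 0.19, 0, -0.05], [0.005, 0.19, 0, -0.05], [0.005, 0.19, 0, -0.05], [0.005, 0.19, 0, -0.05], [0.005, 0.19, 0, -0.05]],
])

```text
time: 5.6
ee_pos: [484.3, -23.7, 26.6]
eef_rot: [180.0, -0.0, 49.6]
force: [-0.2, -0.4, -1.0]
width: 0.8
gripper_force: 0.0
```

```bash
cat > chk.py <<'E'
from fit import *
n=sys.argv[1]
a=snap('top',f't{n}.png');b=snap('side',f's{n}.png')
cv2.imwrite(f'pics/b{n}.png',np.hstack([cv2.resize(i[:,:,::-1],(400,400),interpolation=cv2.INTER_CUBIC) for i in (a[110:250,170:310],b[100:250,160:310])]))
s=monitor.read_state();e=s['ee_pos'];r=e[:2]-[580,89.8];print(e,s['eef_rot'],s['force'],np.hypot(*r),np.degrees(np.arctan2(r[1],r[0])))
for t in('yogurt_pot','tall_tin','flat_tin','cream_pot'):
    for c in('top','side'):
        for q in eyes.pinpoint(c,t)[:2]:
            d=atz(c,q['centre'],48)[:2]-[580,89.8]
            if np.hypot(*d)<130: print(t,c,round(q['confidence'],2),d,np.hypot(*d),np.degrees(np.arctan2(d[1],d[0]))%360)
E
python3 chk.py 3
```

```text
[484.5 -24.   26.6] [180.   -0.   49.5] [ 1.1  0.1 -0.7] 148.53887250717645 -129.98668764191973
yogurt_pot top 0.59 [-67.9  47. ] 82.58994511448797 145.2820191753114
yogurt_pot side 0.49 [-71.6  49.6] 87.14608347703629 145.2854934028048
tall_tin top 0.79 [24.6 64.2] 68.73086125939116 69.02636470183612
tall_tin side 0.72 [29.8 81.2] 86.5413903858569 69.82447773071549
tall_tin side 0.48 [ -7.3 -72.6] 72.95978936472943 264.29614018595043
flat_tin top 0.56 [-30.7 -88.8] 93.91885681147657 250.93207638350034
flat_tin side 0.52 [-17.2 -70. ] 72.1206439123486 256.2215162212625
cream_pot top 0.88 [ 79.4 -26.4] 83.68896330353864 341.629432262918
cream_pot side 0.9 [ 70.9 -30.2] 77.01896501389795 336.9321303648152
```

View pics/b3.png

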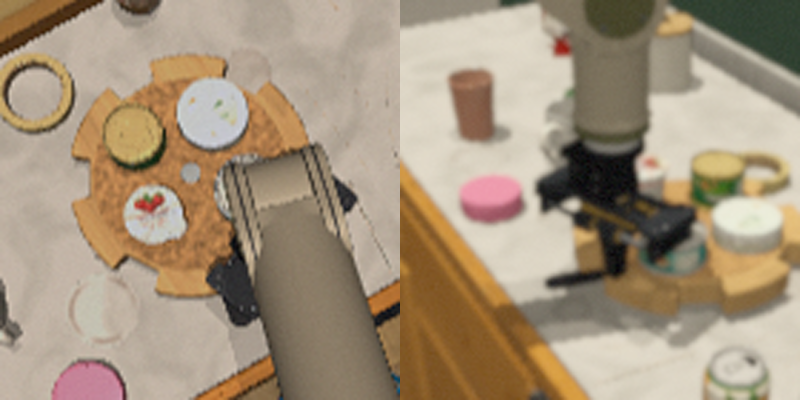

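The finger moved 18° but the plate looks nearly unmoved. I'll check where the model and finger project before pushing any further.

Run:
```python
from fit import *
a=cv2.imread('pics/t1.png');a3=cv2.imread('pics/t3.png');b=cv2.imread('pics/s1.png');b3=cv2.imread('pics/s3.png')
th=np.radians(32.2); s=shape(580,89.8,th)
def mk(im,cam,x0,y0,w,h,W=400):
    k=W/w; o=cv2.resize(im[y0:y0+h,x0:x0+w],(W,int(h*k)),interpolation=cv2.INTER_CUBIC)
    pr=lambda P:np.round((proj(cam,P)-[x0,y0]+.5)*k).astype(np.int32)
    cv2.polylines(o,[pr(np.c_[s,0*s[:,0]+48])],True,(255,0,0),1)
    u=np.radians(199); cv2.polylines(o,[pr([[580,89.8,6],[580+202*np.cos(u),89.8+202*np.sin(u),6]])],False,(0,0,255),1)
    cv2.circle(o,tuple(map(int,pr([[484.4,-24,26.6]])[0])),4,(0,255,0),-1)
    return o
cv2.imwrite('pics/o4.png',np.vstack([np.hstack([mk(a,'top',170,110,140,105),mk(a3,'top',170,110,140,105)]),np.hstack([mk(b,'side',190,140,140,105),mk(b3,'side',190,140,140,105)])]))
```

```text
(no output)
```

View pics/o4.png

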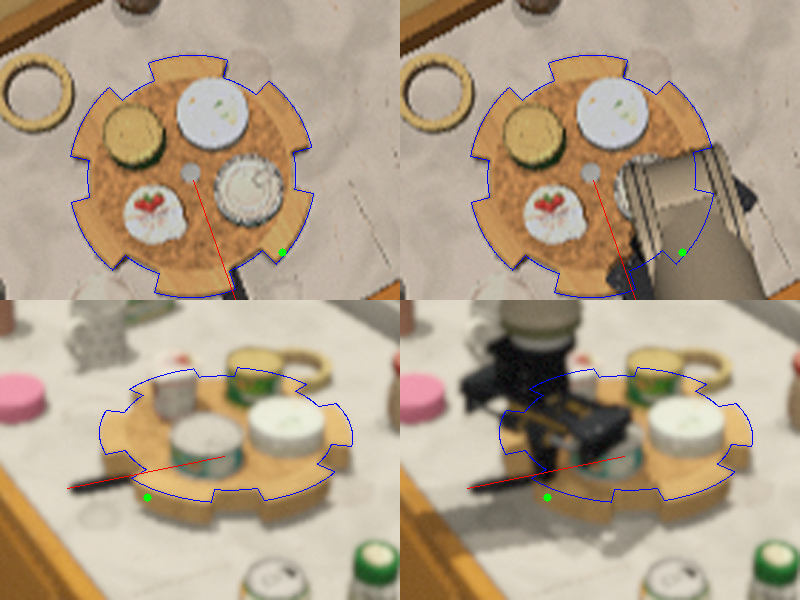

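The plate model fits in both views. The finger tip seems to end around (545,478), above where it should. I'll zoom in.

Run:
```python
from fit import *
b3=cv2.imread('pics/s3.png');b2=cv2.imread('pics/s2.png')
o=cv2.resize(b3[160:220,210:270],(600,600),interpolation=cv2.INTER_CUBIC)
cv2.imwrite('pics/o5.png',o)
for z in(0,26,48,60,97): print(z,(proj('side',[[484.4,-24,z]])-[210,160]+.5)*10)
```

```text
0 [[314.5 554.3]]
26 [[313.  490.8]]
48 [[311.7 435.9]]
60 [[311.  405.4]]
97 [[308.7 309.2]]
```

View pics/o5.png

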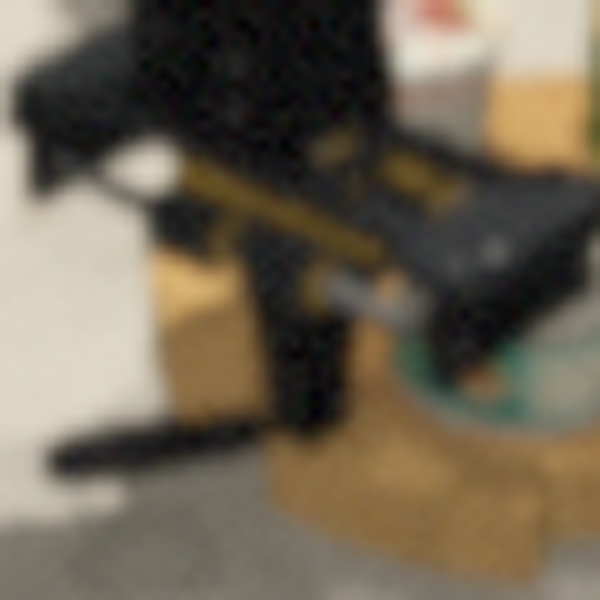

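Run:
```python
from fit import *
for z in(198,210,222,235): print(z,proj('side',[[450,6,z]]))
b2=cv2.imread('pics/s2.png').max(2)
for r in range(136,160): print(r,' '.join('%3d'%v for v in b2[r,218:240]))
s=monitor.read_state();print(s)
```

```text
198 [[228.6 157.7]]
210 [[228.5 154.2]]
222 [[228.3 150.6]]
235 [[228.2 146.8]]
136 218 214 200 165 109  53  26  21  21  34  40  38  31  25  28  38  41  30  18  19  15  18
137 203 199 185 157 110  63  29  20  24  21  24  29  30  29  35  48  43  34  21  18  21  12
138 176 173 163 147 112  66  34  20   6  18  20  19  22  27  36  43  37  29  16  23  22  26
139 154 155 155 144 118  74  30  24  14  24  22  21  27  21  28  28  27  25  18  29  29  37
140 148 151 152 147 129  85  38  27  24  20  24  26  32  21  23  25  33  40  44  49  69  75
141 150 152 153 150 135  92  46  25  22  16  24  26  34  24  33  54  61  75  83  90 102 109
142 157 154 155 154 137  98  48  26  22  24  21  23  21  31  52  88 101 111 118 123 123 128
143 170 168 164 159 140  97  57  26  24  21  22  13  16  31  72 105 125 132 137 135 133 130
144 176 172 168 164 144 102  57  30  25  13  22  28  22  34  75 112 127 131 132 133 131 128
145 183 174 168 166 149 112  64  31  12  22  22  16  20  34  73 104 116 119 122 123 124 130
146 198 186 171 162 148 112  64  30  22  23  14  23  16  30  72  99 111 115 115 119 123 130
147 200 
[... 911 characters left out ...]

157 168 156 155 153 157 156 153 152 152 152 146 140 141 142 138 135 142 159 179 196 207 218
158 165 155 152 153 154 151 146 147 150 151 142 132 136 141 137 134 141 153 162 175 193 212
159 152 150 147 152 155 148 143 145 150 150 142 137 139 143 139 137 142 150 155 165 187 210
{'time': 6.1, 'joint_pos': array([ 37.9,  17.2, -44.9, 113.3,  14.7,  55.2, -54.7]), 'dq': array([ 0. ,  0.2,  0. , -0.2,  0.1,  0.1,  0.1]), 'joint_torque': array([ -0. , -43. ,  -7.1, -31.8,  -0.1,  -0. ,  -0. ]), 'ee_pos': array([483.7, -23.1,  26.3]), 'eef_rot': array([180. ,   0. ,  49.5]), 'force': array([ 0.3, -0.1, -0. ]), 'ft_torque': array([ 0. , -0.1,  0. ]), 'gripper_force': 0.0, 'width': 0.3744306290063869}
```

In both pictures the finger tip shows about 23 mm higher than the reported TCP, so it slid above the plate without touching. I'll lift, return to the notch angle, and open partly to see how the tip height depends on the opening.

Request:
carry_out([
  [[0, 0, -0.8, 0], [0, 0, -0.8, 0], [0, 0, -0.8, 0], [0, 0, -0.8, 0], [0, 0, -0.5, 0], [0, 0, 0, 0], [0, 0, 0, 0], [0, 0, 0, 0], [0, 0, 0, 0], [0, 0, 0, 0], [0, 0, 0, 0]],
], grip=87)

```text
time: 7.2
ee_pos: [483.6, -23.2, 173.8]
eef_rot: [-180.0, 0.0, 49.5]
force: [0.8, 0.3, 0.4]
width: 80.0
gripper_force: 0.0
```

Run:
```python
from fit import *
b=snap('side','s6.png')
s=monitor.read_state();e=s['ee_pos'];print(e,s['eef_rot'],s['width'])
R=Rotation.from_euler('xyz',s['eef_rot'],degrees=True).as_matrix()
x0,y0,k=200,80,6;w,h=110,90
o=cv2.resize(b[y0:y0+h,x0:x0+w,::-1],None,fx=k,fy=k,interpolation=cv2.INTER_CUBIC)
P=[e+R@[dx,dy,-dz] for dx in(0,) for dy in(-51,51) for dz in(0,23)]+[e+R@[dx,dy,-70] for dx in(-37.5,37.5) for dy in(-95,95)]
for i,p in enumerate(proj('side',P)): cv2.circle(o,tuple(int(v) for v in (p-[x0,y0]+.5)*k),3,(0,0,255) if i<4 and i%2==0 else (0,255,0) if i<4 else (255,0,0),-1)
cv2.imwrite('pics/o6.png',o)
```

```text
[483.6 -23.2 173.9] [-180.     0.    49.5] 83.07306973311184
```

View pics/o6.png

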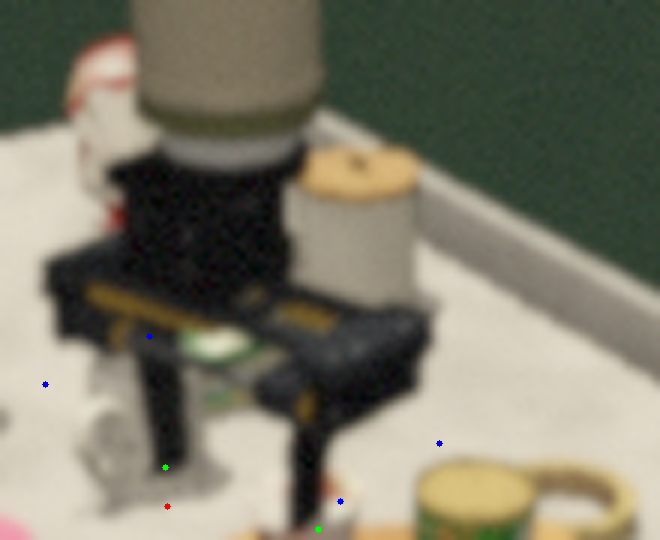

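The whole tool shows about 23 mm higher than the reported TCP, open or closed, so I'll command a reported z of about 3 to bring the tip to about 26. Going back to the notch, closing, and going down to just above the plate for a check.

Request:
carry_out([
  [[0, -0.38, 0, 0.1], [0, -0.38, 0, 0.1], [0, -0.38, 0, 0.1], [0, 0, 0.8, 0], [0, 0, 0.8, 0], [0, 0, 0.8, 0], [0, 0, 0.8, 0], [0, 0, 0.3, 0], [0, 0, 0, 0], [0, 0, 0, 0]],
], grip=0)

```text
time: 8.25
ee_pos: [453.2, 9.7, 35.3]
eef_rot: [180.0, -0.1, 32.3]
force: [-0.7, -0.3, -0.2]
width: 15.1
gripper_force: 0.0
```

Run:
```python
from fit import *
b=snap('side','s7.png');a=snap('top','t7.png')
s=monitor.read_state();e=s['ee_pos'];r=e[:2]-[580,89.8];print(e,s['eef_rot'],s['width'],np.hypot(*r),np.degrees(np.arctan2(r[1],r[0])))
R=Rotation.from_euler('xyz',s['eef_rot'],degrees=True).as_matrix()
sh=shape(580,89.8,np.radians(32.2))
def mk(im,cam,x0,y0,w,h,W=400):
    k=W/w;o=cv2.resize(im[y0:y0+h,x0:x0+w,::-1],None,fx=k,fy=k,interpolation=cv2.INTER_CUBIC)
    pr=lambda P:np.round((proj(cam,P)-[x0,y0]+.5)*k).astype(np.int32)
    cv2.polylines(o,[pr(np.c_[sh,0*sh[:,0]+48])],True,(255,0,0),1)
    cv2.polylines(o,[pr([e+R@[dx,dy,-23-70] for dx,dy in((-37.5,-95),(-37.5,95),(37.5,95),(37.5,-95))])],True,(0,255,0),1)
    cv2.circle(o,tuple(map(int,pr([e+[0,0,23]])[0])),3,(0,0,255),-1)
    return o
cv2.imwrite('pics/o7.png',np.hstack([mk(a,'top',190,140,100,100),mk(b,'side',205,135,80,80)]))
```

```text
[453.6   9.5  35.7] [179.9  -0.1  32.3] 7.020520980618071 149.80748799056616 -147.57365244709078
```

View pics/o7.png

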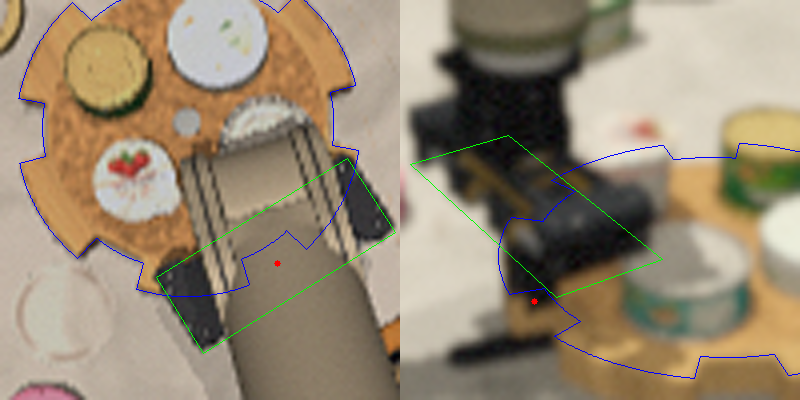

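In the top view the body lands on the predicted rectangle, so x and y are right. In the side view the tip is just over the notch. Going down and pushing gently.

Request:
carry_out([
  [[0, 0, 0.4, 0], [0, 0, 0.4, 0], [0, 0, 0, 0], [0.005, 0.15, 0, -0.04], [0.005, 0.15, 0, -0.04], [0.005, 0.15, 0, -0.04], [0.005, 0.15, 0, -0.04], [0.005, 0.15, 0, -0.04], [0.005, 0.15, 0, -0.04], [0.005, 0.15, 0, -0.04], [0.005, 0.15, 0, -0.04]],
])

```text
time: 9.45
ee_pos: [485.2, -26.4, 3.7]
eef_rot: [179.9, -0.0, 50.7]
force: [-0.6, -0.6, -0.5]
width: -0.0
gripper_force: 0.6
```

```bash
python3 chk.py 8
python3 - <<'E'
from fit import *
eyes.read_camera('top')
m=np.array(eyes.outline_of('top','notch')[0]['pixels']);p,f=fit(m,(580,90));print(p[:2],np.degrees(p[2]/100),f)
E
```

```text
[485.7 -26.6   3.6] [179.9  -0.   50.6] [-0.5 -0.5  0.7] 149.77649093394865 -128.99794827907417
yogurt_pot top 0.86 [-61.8  11.3] 62.79132872948564 169.61498895269744
yogurt_pot side 0.56 [-66.7  33.5] 74.61730825703864 153.30374132944797
tall_tin top 0.9 [23.1 76.1] 79.51531907587177 73.07538356536216
tall_tin side 0.69 [27.2 92.4] 96.3290476816854 73.56871276769624
flat_tin top 0.7 [-17.6 -69.4] 71.57355408375358 255.77961502850948
flat_tin side 0.74 [  -9.3 -101.2] 101.61643591943236 264.72527211964666
cream_pot top 0.89 [ 87.2 -15.4] 88.58899402398157 349.95894003303425
cream_pot side 0.92 [ 75.7 -16.8] 77.5747968566524 347.4955821058794
[579.4  91. ] 43.78292011319851 0.47960141903171954
```

The plate has turned about 12°. Pushing on.

Request:
carry_out([
  [[0.005, 0.19, 0, -0.05], [0.005, 0.19, 0, -0.05], [0.005, 0.19, 0, -0.05], [0.005, 0.19, 0, -0.05], [0.005, 0.19, 0, -0.05], [0.005, 0.19, 0, -0.05], [0.005, 0.19, 0, -0.05], [0.005, 0.19, 0, -0.05], [0.005, 0.19, 0, -0.05], [0.005, 0.19, 0, -0.05], [0.005, 0.15, 0, -0.04], [0.005, 0.08, 0, -0.02]],
])

```text
time: 11.25
ee_pos: [561.9, -59.1, 2.0]
eef_rot: [-180.0, 0.0, 82.8]
force: [-0.8, -1.0, -0.0]
width: 0.5
gripper_force: 0.8
```

```bash
python3 chk.py 9
```

```text
[562.  -58.7   2.1] [-180.    -0.    82.7] [-0.5 -0.5 -0.8] 149.62214051941072 -96.90069000767504
yogurt_pot side 0.62 [-79.5  -7.2] 79.84341302942876 185.16478093013225
tall_tin top 0.55 [-28.  72.] 77.27059903707043 111.2570672870734
flat_tin top 0.83 [ 31.  -71.8] 78.1884280580215 293.38325877841226
flat_tin side 0.68 [ 38.9 -61.3] 72.61871848291361 302.3867430364805
cream_pot top 0.57 [75.1 29. ] 80.49495810507047 21.14157742076574
cream_pot side 0.61 [-70.9 -30.4] 77.14394888141041 203.23635159105436
```

View pics/b9.png

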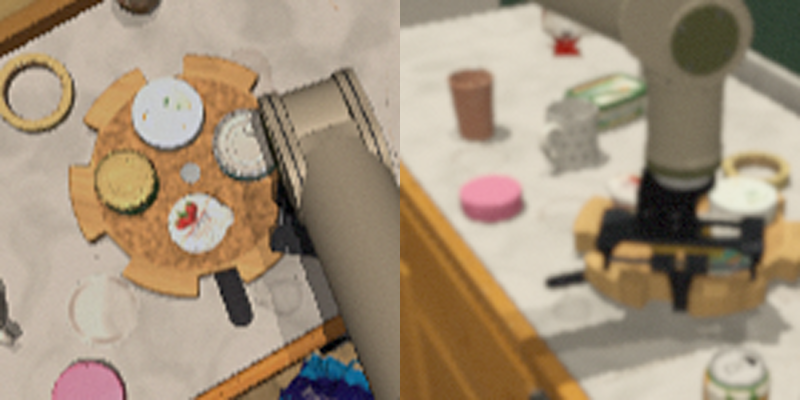

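The yogurt pot's lid is now at crop (200,222), nearly in line with the tab at (237,297). I'll work out its angle from the lid.

Run:
```python
from fit import *
for n in (1,9):
    a=cv2.imread(f'pics/t{n}.png'); hs=cv2.cvtColor(a,cv2.COLOR_BGR2HSV)
    x0,y0=(208,172) if n==1 else (222,172)
    w=((hs[...,1]<70)&(hs[...,2]>150)); k=np.zeros_like(w); k[y0:212 if n==1 else 203,x0:x0+34 if n==1 else 254]=1; k[:178,236:]=0
    v,u=np.nonzero(w&k); (c,r)=cv2.minEnclosingCircle(np.c_[u,v].astype(np.float32)); print(len(u),c,r,u.min(),u.max(),v.min(),v.max())
    for q in (c,(u.mean(),v.mean()),(170+(155 if n==1 else 200)/2.857,110+(213 if n==1 else 222)/2.857)):
        d=atz('top',q,119)[:2]-[580,89.8]; print(n,d,np.hypot(*d),np.degrees(np.arctan2(d[1],d[0]))%360)
eyes.read_camera('top');eyes.read_camera('side')
for c in('top','side'):
  for r in eyes.outline_of(c,'yogurt_pot')[:1]:
    m=np.array(r['pixels']);(q,R)=cv2.minEnclosingCircle(np.argwhere(m)[:,::-1].astype(np.float32));print(c,r['confidence'],r['centre'],q,R)
    d=atz(c,q,100)[:2]-[580,89.8];print(d,np.degrees(np.arctan2(d[1],d[0]))%360)
```

```text
449 (221.5, 191.5) 23.717182159423828 208 235 172 211
1 [-85.7  45.1] 96.88243283414674 152.25849039916233
1 [-89.1  45.4] 100.02712046179161 153.03054560465606
1 [-61.9  36. ] 71.59943195583719 149.77709368536892
295 (237.9859619140625, 184.8483123779297) 13.19082260131836 229 251 172 198
9 [-62.9 -10.8] 63.82879877893454 189.74288849155897
9 [-73.3 -17.3] 75.35277811227037 193.2536634937517
9 [-72.7 -17.8] 74.87185670979004 193.7183293301401
top 0.69 [242.5, 188.3] (240.36363220214844, 188.21212768554688) 10.516817092895508
[-71.8 -17.8] 193.96198129688722
side 0.6 [239.7, 168.8] (244.375, 171.625) 7.552003860473633
[-83.5  -1. ] 180.66268535105942
```

The yogurt pot is at about 193.5° and the target is about 199°, so a small push of about 0.09 rad should do it. Then I'll back off and lift.

Request:
carry_out([
  [[0.003, 0.11, 0, -0.03], [0.003, 0.11, 0, -0.03], [0.003, 0.11, 0, -0.03], [0, 0, 0, 0], [0, 0, 0, 0], [0, -0.1, 0, 0], [0, -0.05, 0, 0], [0, 0, -0.3, 0], [0, 0, -0.6, 0], [0, 0, -0.8, 0], [0, 0, -0.8, 0], [0, 0, -0.8, 0]],
])

```text
time: 13.15
ee_pos: [568.9, -59.4, 136.5]
eef_rot: [180.0, 0.0, 87.9]
force: [1.0, -0.6, -0.3]
width: 0.1
gripper_force: 0.0
```

Request:
carry_out([
  [[0, 0, -0.8, 0], [-0.8, -0.1, 0, 0], [-0.8, -0.1, 0, 0], [-0.8, -0.1, 0, 0], [-0.8, -0.1, 0, 0], [-0.8, -0.1, 0, 0], [0, 0, 0, 0], [0, 0, 0, 0]],
])

```text
time: 13.95
ee_pos: [543.0, -219.0, 166.9]
eef_rot: [180.0, 0.0, 87.8]
force: [0.6, 0.8, -0.5]
width: 0.4
gripper_force: 0.0
```

```bash
python3 chk.py 10;python3 - <<'E'
from fit import *
eyes.read_camera('top')
m=np.array(eyes.outline_of('top','notch')[0]['pixels']);p,f=fit(m,(580,90));print(p[:2],np.degrees(p[2]/100),f)
r=eyes.outline_of('top','yogurt_pot')[0];m=np.array(r['pixels']);(q,R)=cv2.minEnclosingCircle(np.argwhere(m)[:,::-1].astype(np.float32));print(r['confidence'],r['centre'],q,R)
for z in(100,119): d=atz('top',q,z)[:2]-[580,89.8];print(d,np.degrees(np.arctan2(d[1],d[0]))%360)
E
```

```text
[ 543.5 -217.3  166.9] [180.  -0.  88.] [-0.3  1.2 -0.1] 309.2266906058988 -96.78253718314393
yogurt_pot top 0.79 [-73.  -18.1] 75.17326130478853 193.93649979031488
yogurt_pot side 0.55 [-79.5 -14.3] 80.78745906430765 190.21538725323856
yogurt_pot side 0.29 [ -9.2 -64.8] 65.42162900756583 261.90404743540626
tall_tin top 0.86 [-24.4  76. ] 79.83733467973312 107.77531060806069
tall_tin top 0.7 [-70.8 -24.9] 75.04414106720856 199.36144247279788
flat_tin top 0.71 [ 32.5 -75.4] 82.07423883622653 293.3237455879469
flat_tin side 0.76 [ 47.9 -81.2] 94.30323015077238 300.53670786629
cream_pot top 0.94 [68.8 35.5] 77.40451847936228 27.28268782561429
cream_pot side 0.44 [67.4 30.1] 73.76373084240974 24.065689942982367
[579.3  90.2] 20.70173567499478 0.2776367654085045
0.78 [242.3, 191.5] (242.0, 187.0) 11.401854515075684
[-67.6 -23.5] 199.15057197283488
[-70.3 -24.5] 199.2341731232375
```

View pics/b10.png

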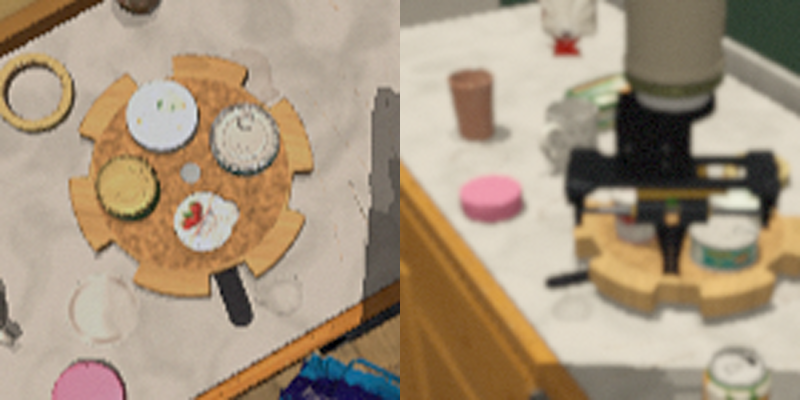

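The lid at crop (205,222) lies on the line from the hub (190,172) to the tab (237,297). The lid gives 199° and the pot's base a few degrees less, so the error is about 5 mm, well within 18 mm. The arm is clear, so I'm handing in.

```bash
python3 -c "
from h import *
print(bot.hand_in())"
```

```text
the job is handed in; nothing more can be done
None
```

I turned the carousel so the yogurt pot stands behind the tab, an estimated 5 mm or so off the centre line (18 mm allowed), with no sign of contact with the pots or bystanders, and handed the job in; no verdict came back.

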